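# Look into the oily-waste can: free its lever, lift the lid, ease it shut

### The arm

A 7-joint arm with a two-finger parallel gripper is mounted at the origin on the work surface. World frame = base frame: x ahead of the robot, y to its left, z up, the work surface at z = 0. Lengths are in m, angles in rad, forces in N, time in s.
With the tool pointing down it reaches from about 0.35 to 0.775 m from the base axis. Payload 3.1 kg.
Tool frame: the origin (TCP) lies between the finger pads; the fingertips stand arm.tip_extent ahead of it and the grasp point (between the pads) lies 5 mm behind it (arm.tip_extent is the distance from the TCP to the fingertips, in m); y points along the fingers, z is the direction in which the jaws open and shut, and the axes are right-handed (so a half turn about y gives the same grasp; the last joint's range is limited). The gripper opens to 85 mm and grips with 20 to 120 N. Pads are 22 mm wide; open, the fingers measure 114 mm over their backs; the gripper's body (76 mm by 85 mm) begins 54 mm behind the grasp point. The pads swing forward as they close: fully open they stand 13 mm farther back than shut.
Start: joints at [-1.25, 0.311, 0.014, 1.512, -0.004, 1.319, -0.027], TCP at [0.195, 0.514, 0.245] pointing down, gripper open.
Joint ranges: [-2.7, 2.7], [-0.3, 1.91], [-1.27, 1.3], [0.12, 2.57], [-1.44, 4.58], [0.2, 2.03], [-3.05, 3.05]. Speed limits (rad/s): [2.79, 2.79, 3.14, 3.14, 3.14, 3.14, 3.14].

### API

Orientations are given as a 3x3 rotation matrix whose columns are the frame's x, y, z axes.
In Python, from rig import sensors, get_image, arm gives the robot as it stands. The module is installed in compiled form; this text tells all that it offers.
- The arm moves only by the shell command python3 -m crank 'ROWS' [FORCE]. ROWS is JSON, a list of rows, each a list of 5 numbers: the finger opening in mm, from 0 to 85.4, then the shift along the tool's x, y, z in mm, then the turn about the tool's y in degrees. A call has 1 to 20 rows; each row shifts and turns the commanded pose from where the row before left it, along the tool's axes as they then stand; what a row does not reach is not made up. A row lasts 1/12 s, in which the tool goes at most 41.7 mm and 7.16 degrees, less where a joint would pass 70% of its speed; a pose out of reach is approached as far as the arm can. A call with a gripper value outside its range is refused whole. The fingers move at their own pace and stop on an object; FORCE is the grip in N (left out, the last holds). Time passes only in rows, so rows that do not move let the fingers close. It gives the time, the measured TCP pose, the force and the opening at its end, in the units of the state.
- sensors.observe(): the state, without advancing time (a new reading comes with each control period).
- get_image(name): name is "side" or "top" or "wrist"; returns a dict with "frame" (480x640x3 uint8, red, green, blue), "fx", "fy", "cx", "cy" (pixels), "world_from_camera" (4x4, takes a point from camera to world coordinates). Camera axes: x right, y down, z forward; pixel columns grow to the right and rows downward; lengths in m; the calibration is good to about 2 mm. A picture is of the moment at which its call begins. There is no depth.
- arm.hand_in(): hands the job in, once; it reports no verdict.
The state is a dict: "time": time; "qpos": joint angles; "qvel": joint speeds; "tau": joint torques, N m; "tcp_pos": TCP position; "eef_rot": TCP orientation; "ft_force": force on the tool from outside, world axes, zero at the start; "torque": the same for the moment, N m; "finger_gap": opening from 0.0 (shut) to 1.0 (fully open).
Only numpy, scipy, OpenCV 4.12 (cv2) and the standard library are available. Lean on these libraries where they do the work, as an engineer would, in place of code of your own. Each camera call takes 0.05 s, during which the arm holds its last target. There are 200 camera calls.

### The job

The steel parts dish has been shoved in under the lever of the oily-waste can: with a fingertip inside the dish, slide it flat along the bench until it is well clear of the lever. Then press the lever right down with the fingertips, keep the lid fully open for three seconds so that I can see how full the can is, and let the lever rise slowly so that the lid comes down shut without slamming. Work the lid by its lever only, pick nothing up, and leave everything else where it stands.

Things in the scene. Friction and masses are not known exactly. Their poses are not given: they have to be found in the camera images.
- can: oily-waste can bolted to the bench, painted steel: round body 200 mm across on a raised foot, rim 262 mm above the bench. Origin on the bench under its centre, z up; its front is its own -x side: there the lever, a steel bar, comes out straight along -x from under the can to a treadle pad whose outer edge lies 218 mm from the can's axis. The lid is hinged behind the rear (+x) rim
- pad (a point): middle of the top of the lever's ribbed steel treadle pad, 55 mm along the lever by 64 mm across. At rest 82 mm above the bench, 189 mm in front of the can's axis; the pad then slopes 11 degrees up to its outer edge, whose underside is 78 mm above the bench. Pressed down to its stop the point is 48 mm above the bench, 5 mm farther out, the pad level. z is the pad's normal
- lever (a joint): angle of the lever, rad: 0 at rest (up), 0.18 pressed right down on its stop; turns about a fulcrum 36 mm above the bench on the can's axis. Pressing at the pad takes about 9 to 15 N at first, falling to about half of that when the lid is open, from the lid's weight; it rises again by that weight alone
- lid (a joint): angle of the lid, rad: 0 shut, 1.06 fully open; driven by the lever through a push rod (5.9 rad of lid per rad of lever) and not damped: with the lever let go it falls shut in a fraction of a second. Raising the pad at 20 mm/s moves the lid at about 0.6 rad/s
- lid_front (a point): front edge of the round lid (the side above the lever), 266 mm above the bench when shut; the lid is 212 mm across, 20 mm thick in the middle, its hinge pin 135 mm behind the can's axis and 262 mm above the bench
- dish: loose open round steel parts dish, 0.3 kg, 150 mm across the rim, 50 mm high, flared wall 3 mm thick, inner floor 110 mm across, 4 mm above the bench; bolts fixed to it within 35 mm of its centre are up to 17 mm high. Origin under its centre, z up. At the start 17 to 42 mm of its rim lies beneath the pad's outer end, the rest sticks out in front, away from the can; it stops the lever part way down
- filter: bystander: white spin-on oil filter standing upright, 76 mm across, 84 mm high; origin under its centre
- solenoid_a: bystander: small steel solenoid standing upright, 28 mm across, 52 mm high; origin under its centre
- solenoid_b: bystander: another such solenoid
- aerosol: bystander: spray can, 66 mm across, 200 mm high; origin under its centre
- lube_bottle: bystander: plastic bottle, 68 mm across, 190 mm high; origin under its centre
- valve_body: bystander: aluminium valve-body casting lying flat, 185 x 110 x 38 mm; origin under its centre
- screwdriver: bystander: screwdriver lying on the bench
There are look-alikes about, which are no part of the job. What is shaped like the dish but black or brown is not meant.

How it is judged:
On the way, in this order (a step that is already met when the one before it is completed fails the run):
1. the dish is slid clear of the lever, with the lid still shut (horizontal distance between dish and pad above 0.098 m and value of joint lid below 0.1 rad), for 0.2 s.
2. the lever is pressed by the fingers and the lid is kept fully open (over 0.95 rad) for 2.5 s (value of joint lid above 0.95 rad and contact force between the fingers and lever above 0.5 N), for 2.5 s.
3. the lid is shut again (value of joint lid below 0.03 rad), for 0.2 s.
At the end, for the whole second after the job is handed in: lid shut (within 0.03 rad) and lever up, the dish lying flat and still on the bench with its centre more than 98 mm from the middle of the lever pad, so none of it is beneath the pad's end; bystanders where they stood (within 25 mm) (value of joint lid below 0.03 rad and value of joint lever below 0.01 rad and horizontal distance between dish and pad above 0.098 m and height (world z) of dish below 0.006 m and angle between dish's own z axis and vertical below 0.08 rad and linear speed of dish below 0.02 m/s and not (distance of any of filter, solenoid_a, solenoid_b, aerosol, lube_bottle, valve_body, screwdriver from where it was at the start of the episode above 0.025 m)); the robot touches nothing.
It fails at once if the lid slams: it closes faster than 2 rad/s (velocity of joint lid below -2 rad/s).
It fails at once if the dish is lifted or tipped (height (world z) of dish above 0.015 m or angle between dish's own z axis and vertical above 0.3 rad).
It fails at once if the robot touches the lid itself (contact force between any of the fingers, the arm and lid above 1 N).
It fails at once if a bystander is shifted more than 25 mm or lifted (distance of any of filter, solenoid_a, solenoid_b, aerosol, lube_bottle, valve_body, screwdriver from where it was at the start of the episode above 0.025 m).
It also fails if it takes over 56 s, if anything falls off the work surface, if the arm or the gripper's body presses on something with over 40 N, if the wrist force passes 120 N, or if a joint passes its speed limit or range.

## Working session

There is one attempt and no reset: what is moved stays moved. The work goes in short steps, Python scripts to look and compute and a shell command to move; the robot and the scene stay as the last step left them, time stands still between calls to the robot, and variables do not carry over. Pictures are saved under pics/ and viewed, about 8 in all and at most 12, crops included, and the job is handed in when it is done.

```bash
mkdir -p pics; python3 - <<'E'
from rig import sensors,get_image,arm
import cv2,numpy as np
s=sensors.observe();print(s['time'],s['tcp_pos'],s['eef_rot'],s['ft_force'],s['finger_gap'],arm.tip_extent)
for n in('top','side'):
    d=get_image(n);cv2.imwrite(f'pics/{n}1.png',d['frame'][:,:,::-1]);print(n,d['fx'],d['fy'],d['cx'],d['cy'],np.round(d['world_from_camera'],4).tolist())
E
```

```text
0.0 [0.1949284  0.51355606 0.24420153] [[ 9.34934333e-01 -7.55722088e-04  3.54819984e-01]
 [-3.54820777e-01 -2.25097307e-03  9.34931628e-01]
 [ 9.21417475e-05 -9.99997181e-01 -2.37265790e-03]] [ 0.46962448 -0.32482139  0.14154161] 1.000818169708265 0.014
top 544.9548688461692 544.9548688461692 317.7067777548491 246.22103758711793 [[-0.0049, -0.9896, 0.1438, 0.3231], [-1.0, 0.0046, -0.0027, -0.0002], [0.0021, -0.1438, -0.9896, 1.5779], [0.0, 0.0, 0.0, 1.0]]
side 497.0718132533559 497.0718132533559 319.99891974695487 243.00249058207694 [[0.9899, -0.0777, 0.1184, 0.3748], [-0.1416, -0.5429, 0.8278, -1.0995], [-0.0, -0.8362, -0.5485, 0.8982], [0.0, 0.0, 0.0, 1.0]]
```

View pics/top1.png

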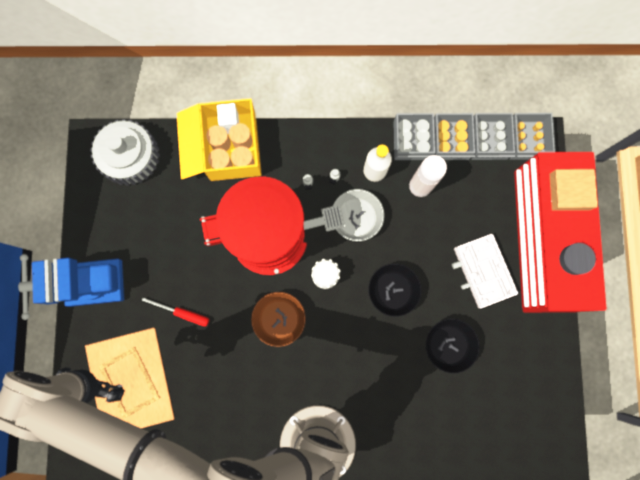

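View pics/side1.png

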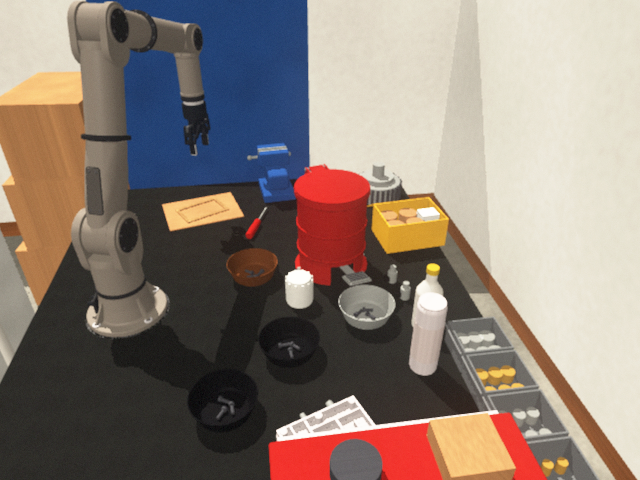

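```bash
cat > h.py <<'E'
import numpy as np
from rig import get_image
def ray(n,u,v,z,d=None):
    d=d or get_image(n);T=d['world_from_camera']
    r=T[:3,:3]@[(u-d['cx'])/d['fx'],(v-d['cy'])/d['fy'],1];o=T[:3,3]
    return (o+r*(z-o[2])/r[2])
E
python3 - <<'E'
import cv2
a=cv2.imread('pics/top1.png')[150:300,290:490];cv2.imwrite('pics/c1.png',cv2.resize(a,None,fx=4,fy=4,interpolation=cv2.INTER_CUBIC))
E
```

```text
(no output)
```

View pics/c1.png

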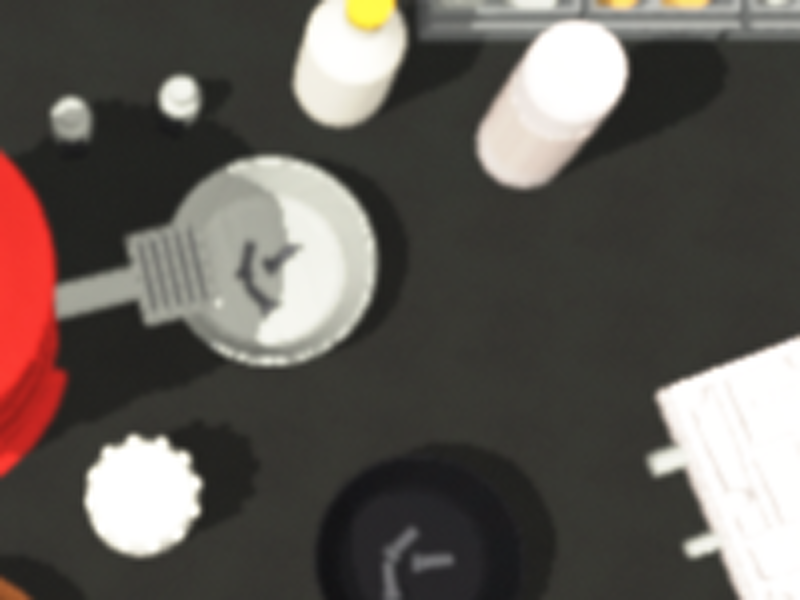

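```bash
python3 - <<'E'
from h import *
d=get_image('top')
for n,u,v,z in [('dish',273.5,260,.05),('pad',170,274,.082),('lev',57,299,.06),('filter',143,495,.084),('black',418,555,.05),('solb',180,92,.052),('bottlebase',342,100,0),('bottlecap',370,8,.19),('aerotop',578,65,.2),('valvecorner',657,395,.038),('valvestub',655,465,.02),('sol a',71,112,.052)]:
    print(n,np.round(ray('top',290+u/4,150+v/4,z,d),3))
print('lidc',ray('top',262,218,.27,d),'lid',)
E
```

```text
dish [ 0.635 -0.121  0.05 ]
pad [ 0.619 -0.046  0.082]
lev [0.605 0.033 0.06 ]
filter [ 0.464 -0.026  0.084]
black [ 0.424 -0.219  0.05 ]
solb [ 0.758 -0.055  0.052]
bottlebase [ 0.766 -0.178  0.   ]
bottlecap [ 0.775 -0.176  0.19 ]
aerotop [ 0.733 -0.31   0.2  ]
valvecorner [ 0.538 -0.394  0.038]
valvestub [ 0.49  -0.395  0.02 ]
sol a [0.744 0.023 0.052]
lidc [0.58345111 0.13194456 0.27      ] lid
```

```bash
python3 -m crank '[[0,0,-28,0,0],[0,0,-28,0,0],[0,20,0,-23,0],[0,20,0,-23,0],[0,20,0,-23,0],[0,20,0,-23,0],[0,20,0,-23,0],[0,20,0,-23,0],[0,20,0,-23,0],[0,20,0,-23,0],[0,20,0,-23,0],[0,20,0,-23,0],[0,20,0,-23,0],[0,20,0,-23,0],[0,20,0,-23,0],[0,20,0,-23,0],[0,20,0,-23,0],[0,20,0,-23,0]]' 20
python3 -m crank '[[0,0,0,0,6.5],[0,0,0,0,6.5],[0,0,0,0,6.5],[0,0,0,0,6.5],[0,0,0,0,6.5],[0,0,0,0,6.5],[0,0,0,0,6.5],[0,0,0,0,6.5],[0,0,0,0,6.7],[0,0,0,0,0]]'
cat >>h.py <<'E'
def to(x,y,z):
    from rig import sensors
    s=sensors.observe();R=np.array(s['eef_rot'])
    print('t',s['time'],'tcp',np.round(s['tcp_pos'],4),'F',np.round(s['ft_force'],1),'R',np.round(R,2).tolist(),'move mm',np.round(1000*R.T@(np.array([x,y,z])-s['tcp_pos']),1))
E
python3 -c "
from h import *
to(.633,-.161,.2)"
```

```text
time: 1.65
tcp_pos: [0.3637, 0.0551, 0.3012]
eef_rot: [[0.935, -0.0, 0.355], [-0.355, 0.0, 0.935], [-0.0, -1.0, 0.0]]
ft_force: [-0.2, 0.5, -0.2]
finger_gap: 0.003
time: 2.48
tcp_pos: [0.3635, 0.0565, 0.3011]
eef_rot: [[0.181, -0.001, 0.984], [-0.984, -0.0, 0.181], [-0.0, -1.0, -0.001]]
ft_force: [1.2, 0.5, -0.0]
finger_gap: -0.0
t 2.4833 tcp [0.3635 0.0565 0.3011] F [ 1.2  0.5 -0. ] R [[0.18, -0.0, 0.98], [-0.98, -0.0, 0.18], [-0.0, -1.0, -0.0]] move mm [262.6 100.9 225.8]
```

```bash
python3 -m crank '[[0,22,0,18.5,0],[0,22,0,18.5,0],[0,22,0,18.5,0],[0,22,0,18.5,0],[0,22,0,18.5,0],[0,22,0,18.5,0],[0,22,0,18.5,0],[0,22,0,18.5,0],[0,22,0,18.5,0],[0,22,0,18.5,0],[0,22,0,18.5,0],[0,21,0,19.5,0],[0,0,33,0,0],[0,0,33,0,0],[0,0,33,0,0],[0,0,33,0,0],[0,0,33,0,0],[0,0,13,0,0],[0,0,0,0,0]]'
python3 - <<'E'
from h import *
import cv2
to(.630,-.161,.04)
w=get_image('wrist')['frame'][:,:,::-1];d=get_image('side');s=d['frame'][130:380,240:490,::-1]
s=cv2.resize(s,(480,480),interpolation=cv2.INTER_CUBIC)
cv2.imwrite('pics/p2.png',np.hstack([cv2.resize(w,(426,320)),cv2.resize(s,(320,320))]))
cv2.imwrite('pics/p2.png',np.hstack([cv2.resize(w,(400,480))[:, :],s])[:,:800])
cv2.imwrite('pics/p2.png',cv2.resize(d['frame'][130:340,270:490,::-1],None,fx=2.8,fy=2.8,interpolation=cv2.INTER_CUBIC));cv2.imwrite('pics/w2.png',w)
E
```

```text
time: 4.07
tcp_pos: [0.6282, -0.1596, 0.1187]
eef_rot: [[0.185, -0.009, 0.983], [-0.983, 0.003, 0.185], [-0.004, -1.0, -0.008]]
ft_force: [-0.2, 0.4, -0.6]
finger_gap: -0.003
t 4.0667 tcp [ 0.6282 -0.1596  0.1187] F [-0.2  0.4 -0.6] R [[0.18, -0.01, 0.98], [-0.98, 0.0, 0.18], [-0.0, -1.0, -0.01]] move mm [ 2.  78.7  2.2]
```

View pics/p2.png

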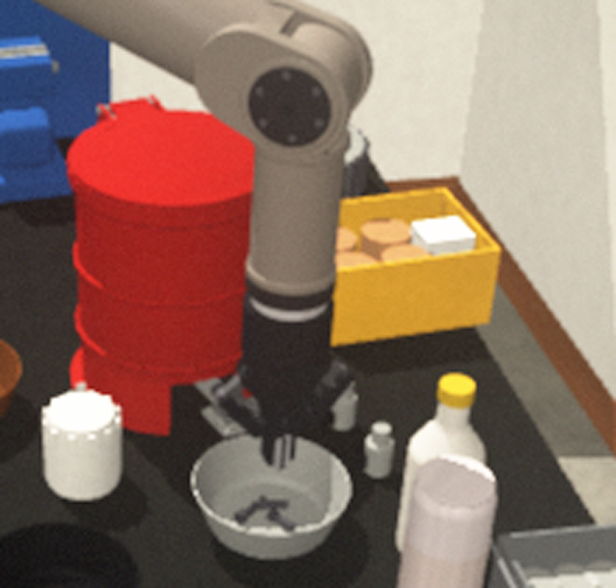

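View pics/w2.png

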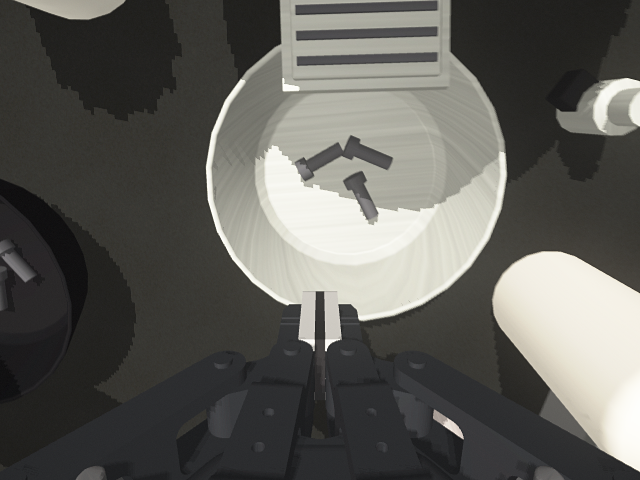

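```bash
python3 - <<'E'
from h import *
d=get_image('wrist')
L=ray('wrist',207,172,.05,d);Rr=ray('wrist',506,172,.05,d);B=ray('wrist',356,321,.05,d)
print(L,Rr,B,'c',(L+Rr)/2,np.linalg.norm(L-Rr))
print('tip',ray('wrist',320,293,.105,d),'pad outer',ray('wrist',366,88,.085,d),ray('wrist',283,90,.085,d),ray('wrist',449,88,.085,d))
E
```

```text
[ 0.56692249 -0.12473727  0.05      ] [ 0.71593282 -0.09708352  0.05      ] [ 0.65900907 -0.19412255  0.05      ] c [ 0.64142766 -0.11091039  0.05      ] 0.15155464043463399
tip [ 0.63060727 -0.15444004  0.105     ] pad outer [ 0.63398478 -0.07335567  0.085     ] [ 0.60195572 -0.08005514  0.085     ] [ 0.66613324 -0.06738715  0.085     ]
```

```bash
python3 -m crank '[[0,0,13,0,0],[0,0,13,0,0],[0,0,13,0,0],[0,0,13,0,0],[0,0,13,0,0],[0,0,7,0,0],[0,0,5,0,0],[0,0,0,0,0],[0,0,0,0,0]]'
python3 -m crank '[[0,3,0,-1.2,0],[0,3,0,-1.2,0],[0,3,0,-1.2,0],[0,3,0,-1.2,0],[0,3,0,-1.2,0],[0,3,0,-1.2,0],[0,3,0,-1.2,0],[0,3,0,-1.2,0],[0,3,0,-1.2,0],[0,3,0,-1.2,0]]'
```

```text
time: 4.97
tcp_pos: [0.6311, -0.1614, 0.0462]
eef_rot: [[0.182, -0.0, 0.983], [-0.983, -0.0, 0.182], [0.0, -1.0, -0.0]]
ft_force: [1.6, 0.1, 0.9]
finger_gap: 0.0
time: 5.8
tcp_pos: [0.625, -0.1929, 0.0466]
eef_rot: [[0.183, 0.001, 0.983], [-0.983, 0.0, 0.183], [-0.0, -1.0, 0.001]]
ft_force: [0.9, 3.9, 2.8]
finger_gap: -0.001
```

```bash
python3 -m crank '[[0,3,0,-1.2,0],[0,3,0,-1.2,0],[0,3,0,-1.2,0],[0,3,0,-1.2,0],[0,3,0,-1.2,0],[0,3,0,-1.2,0],[0,3,0,-1.2,0],[0,3,0,-1.2,0],[0,3,0,-1.2,0],[0,3,0,-1.2,0],[0,3,0,-1.2,0],[0,3,0,-1.2,0],[0,2,0,-1,0],[0,1,0,0,0],[0,0,0,0,0],[0,0,0,0,0],[0,-4,0,0,0],[0,-4,0,0,0],[0,0,0,0,0]]'
python3 - <<'E'
from h import *
import cv2
to(.62,-.18,.12)
d=get_image('top');cv2.imwrite('pics/t3.png',cv2.resize(d['frame'][150:300,290:490,::-1],None,fx=4,fy=4,interpolation=cv2.INTER_CUBIC))
E
```

```text
time: 7.38
tcp_pos: [0.6144, -0.2256, 0.0455]
eef_rot: [[0.183, -0.002, 0.983], [-0.983, 0.0, 0.183], [-0.0, -1.0, -0.002]]
ft_force: [-0.0, 1.1, 0.8]
finger_gap: -0.001
t 7.3833 tcp [ 0.6144 -0.2256  0.0455] F [-0.   1.1  0.8] R [[0.18, -0.0, 0.98], [-0.98, 0.0, 0.18], [-0.0, -1.0, -0.0]] move mm [-43.9 -74.5  13.7]
```

View pics/t3.png

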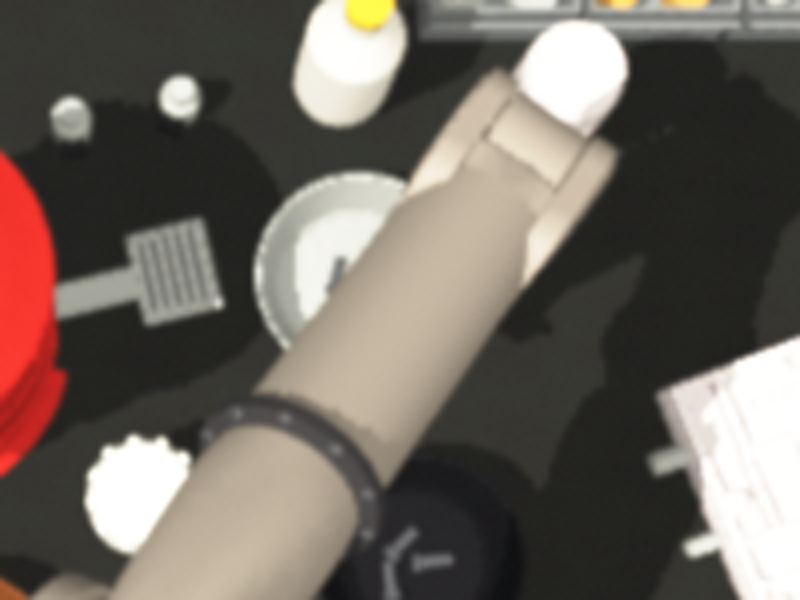

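```bash
python3 -m crank '[[0,0,-15,0,0],[0,0,-20,0,0],[0,0,-20,0,0],[0,0,-20,0,0],[0,0,-20,0,0],[0,0,-10,0,0],[0,-20.5,0,5,0],[0,-20.5,0,5,0],[0,-20.5,0,5,0],[0,-20.5,0,5,0],[0,-20.5,0,5,0],[0,-20.5,0,5,0],[0,-20.5,0,5,0],[0,-20.5,0,5,0],[0,0,0,0,0],[0,0,0,0,0]]'
python3 - <<'E'
from h import *
import cv2
to(.623,-.057,.10)
d=get_image('side');cv2.imwrite('pics/s4.png',cv2.resize(d['frame'][100:370,200:490,::-1],None,fx=2.2,fy=2.2,interpolation=cv2.INTER_CUBIC))
cv2.imwrite('pics/w4.png',get_image('wrist')['frame'][:,:,::-1])
E
```

```text
time: 8.77
tcp_pos: [0.6245, -0.0557, 0.1504]
eef_rot: [[0.186, -0.001, 0.983], [-0.983, 0.0, 0.186], [-0.001, -1.0, -0.001]]
ft_force: [-0.8, -0.2, 0.4]
finger_gap: 0.001
t 8.7667 tcp [ 0.6245 -0.0557  0.1504] F [-0.8 -0.2  0.4] R [[0.19, -0.0, 0.98], [-0.98, 0.0, 0.19], [-0.0, -1.0, -0.0]] move mm [ 1.  50.4 -1.6]
```

View pics/s4.png

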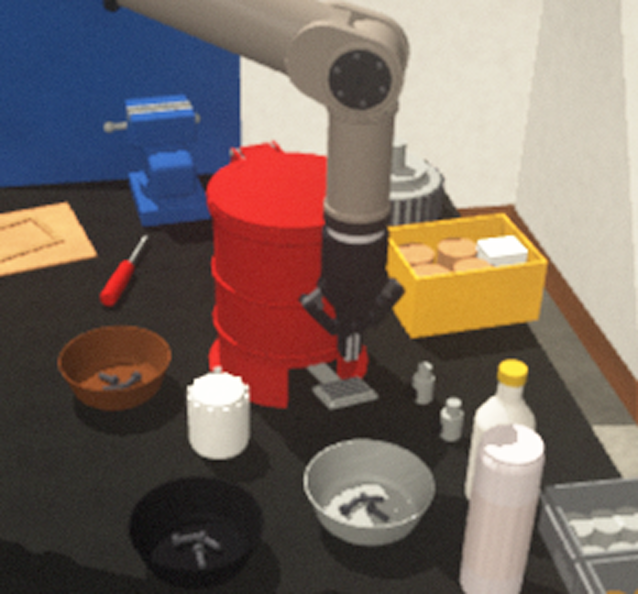

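View pics/w4.png

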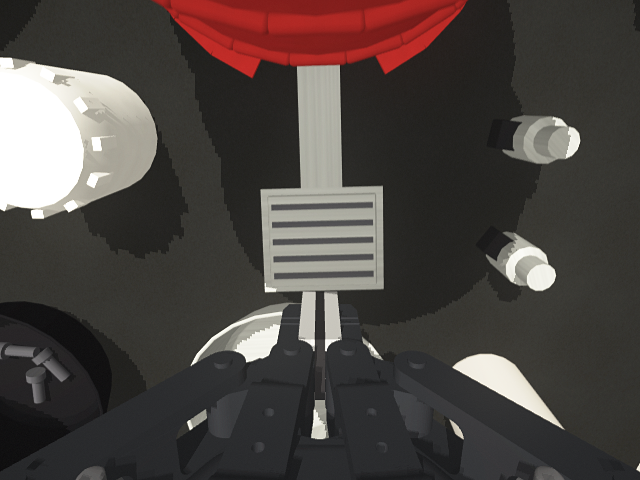

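```bash
python3 - <<'E'
from h import *
d=get_image('wrist')
print(ray('wrist',320,292,.136,d),'outer',ray('wrist',324,290,.086,d),'mid',ray('wrist',322,238,.082,d))
E
```

```text
[ 0.62261859 -0.05000748  0.136     ] outer [ 0.62882089 -0.07217062  0.086     ] mid [ 0.62275627 -0.04507278  0.082     ]
```

```bash
python3 -m crank '[[0,0,12,0,0],[0,0,12,0,0],[0,0,12,0,0],[0,0,8,0,0],[0,0,3,0,0],[0,0,3,0,0],[0,0,3,0,0],[0,0,2,0,0],[0,0,2,0,0],[0,0,0,0,0]]'
python3 -m crank '[[0,0.4,2,0,0],[0,0.4,2,0,0],[0,0.4,2,0,0],[0,0.4,2,0,0],[0,0.4,2,0,0],[0,0,0,0,0]]'
```

```text
time: 9.75
tcp_pos: [0.6239, -0.0585, 0.0961]
eef_rot: [[0.182, -0.001, 0.983], [-0.983, -0.0, 0.182], [-0.0, -1.0, -0.001]]
ft_force: [-5.9, -0.2, 9.2]
finger_gap: 0.001
time: 10.25
tcp_pos: [0.6243, -0.0605, 0.0859]
eef_rot: [[0.182, -0.001, 0.983], [-0.983, -0.0, 0.182], [-0.0, -1.0, -0.001]]
ft_force: [-4.5, 0.5, 9.0]
finger_gap: -0.001
```

```bash
python3 -m crank '[[0,0.2,2,0,0],[0,0.2,2,0,0],[0,0.2,2,0,0],[0,0.2,2,0,0],[0,0.2,2,0,0],[0,0.2,2,0,0],[0,0.2,2,0,0],[0,0.2,2,0,0],[0,0.2,2,0,0],[0,0,2,0,0],[0,0,1.5,0,0],[0,0,1,0,0],[0,0,0,0,0]]'
python3 -m crank '[[0,0,1,0,0],[0,0,1,0,0],[0,0,0,0,0]]'
```

```text
time: 11.33
tcp_pos: [0.6255, -0.0626, 0.0624]
eef_rot: [[0.182, 0.001, 0.983], [-0.983, -0.001, 0.182], [0.001, -1.0, 0.0]]
ft_force: [-2.4, -1.9, 3.4]
finger_gap: -0.004
time: 11.58
tcp_pos: [0.6256, -0.0625, 0.0622]
eef_rot: [[0.182, 0.001, 0.983], [-0.983, -0.001, 0.182], [0.001, -1.0, 0.001]]
ft_force: [-5.5, -1.3, 12.9]
finger_gap: 0.0
```

```bash
python3 -m crank '[[0,0,0.5,0,0],[0,0,0,0,0],[0,0,0,0,0],[0,0,0,0,0],[0,0,0,0,0],[0,0,0,0,0],[0,0,0,0,0],[0,0,0,0,0],[0,0,0,0,0],[0,0,0,0,0],[0,0,0,0,0],[0,0,0,0,0],[0,0,0,0,0],[0,0,0,0,0],[0,0,0,0,0],[0,0,0,0,0],[0,0,0,0,0],[0,0,0,0,0],[0,0,0,0,0],[0,0,0,0,0]]'
python3 -m crank '[[0,0,0,0,0],[0,0,0,0,0],[0,0,0,0,0],[0,0,0,0,0],[0,0,0,0,0],[0,0,0,0,0],[0,0,0,0,0],[0,0,0,0,0],[0,0,0,0,0],[0,0,0,0,0],[0,0,0,0,0],[0,0,0,0,0],[0,0,0,0,0],[0,0,0,0,0],[0,0,0,0,0],[0,0,0,0,0],[0,0,0,0,0],[0,0,0,0,0],[0,0,0,0,0],[0,0,0,0,0]]'
python3 - <<'E'
from h import *
import cv2
d=get_image('side');cv2.imwrite('pics/s5.png',d['frame'][:,:,::-1])
E
```

```text
time: 13.25
tcp_pos: [0.6256, -0.0626, 0.0622]
eef_rot: [[0.182, 0.001, 0.983], [-0.983, -0.001, 0.182], [0.001, -1.0, 0.001]]
ft_force: [-6.4, -0.5, 15.3]
finger_gap: 0.001
time: 14.92
tcp_pos: [0.6256, -0.0626, 0.0622]
eef_rot: [[0.182, 0.001, 0.983], [-0.983, -0.001, 0.182], [0.001, -1.0, 0.001]]
ft_force: [-6.6, -0.1, 14.9]
finger_gap: -0.001
```

View pics/s5.png

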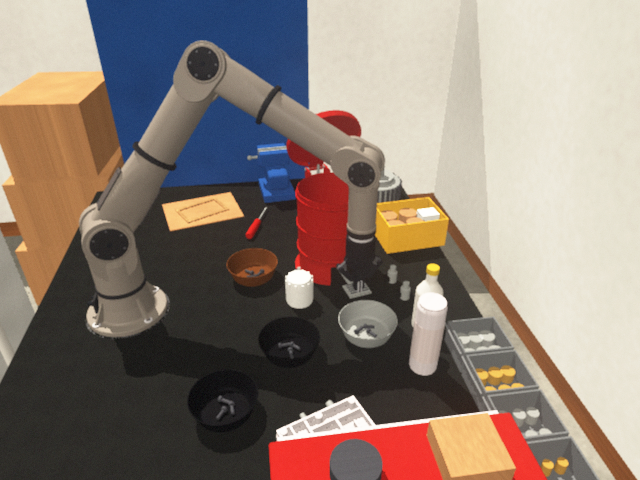

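```bash
python3 -m crank '[[0,0,-1,0,0],[0,0,-1,0,0],[0,0,-1,0,0],[0,-0.1,-1,0,0],[0,-0.1,-1,0,0],[0,-0.1,-1,0,0],[0,-0.1,-1,0,0],[0,-0.1,-1,0,0],[0,-0.1,-1,0,0],[0,-0.1,-1,0,0],[0,-0.1,-1,0,0],[0,-0.1,-1,0,0],[0,-0.1,-1,0,0],[0,-0.1,-1,0,0],[0,-0.1,-1,0,0],[0,-0.1,-1,0,0],[0,-0.1,-1,0,0],[0,-0.1,-1,0,0],[0,-0.1,-1,0,0],[0,-0.1,-1,0,0]]'
python3 -m crank '[[0,-0.1,-1,0,0],[0,-0.1,-1,0,0],[0,-0.1,-1,0,0],[0,-0.1,-1,0,0],[0,-0.1,-1,0,0],[0,-0.1,-1,0,0],[0,-0.1,-1,0,0],[0,-0.1,-1,0,0],[0,-0.1,-1,0,0],[0,-0.1,-1,0,0],[0,-0.1,-1,0,0],[0,-0.1,-1,0,0],[0,-0.1,-1,0,0],[0,-0.1,-1,0,0],[0,-0.1,-1,0,0],[0,-0.1,-1,0,0],[0,-0.1,-1,0,0],[0,-0.1,-1,0,0],[0,-0.1,-1,0,0],[0,0,0,0,0]]'
```

```text
time: 16.63
tcp_pos: [0.6255, -0.0603, 0.0806]
eef_rot: [[0.182, 0.001, 0.983], [-0.983, -0.001, 0.182], [0.001, -1.0, 0.001]]
ft_force: [-2.6, -2.3, 8.5]
finger_gap: 0.002
time: 18.3
tcp_pos: [0.6248, -0.0567, 0.1]
eef_rot: [[0.183, 0.0, 0.983], [-0.983, 0.002, 0.183], [-0.002, -1.0, 0.001]]
ft_force: [-3.7, -0.9, 11.6]
finger_gap: -0.0
```

```bash
python3 -m crank '[[0,0,-1,0,0],[0,0,-1,0,0],[0,0,-1,0,0],[0,0,-1,0,0],[0,0,-1,0,0],[0,0,-1,0,0],[0,0,-1,0,0],[0,0,0,0,0],[0,0,0,0,0]]'
```

```text
time: 19.05
tcp_pos: [0.6247, -0.0578, 0.1053]
eef_rot: [[0.183, 0.0, 0.983], [-0.983, 0.0, 0.183], [-0.0, -1.0, 0.0]]
ft_force: [0.2, 0.1, 0.1]
finger_gap: 0.0
```

Contact is released. I'll lift clear and check.

```bash
python3 -m crank '[[0,0,-10,0,0],[0,10,-15,0,0],[0,15,-20,0,0],[0,20,-20,0,0],[0,20,-20,0,0],[0,20,-20,0,0],[0,0,0,0,0],[0,0,0,0,0],[0,0,0,0,0]]'
python3 - <<'E'
from h import *
import cv2
a=get_image('side')['frame'][90:390,200:480,::-1];b=get_image('top')['frame'][90:390,190:440,::-1]
cv2.imwrite('pics/f.png',cv2.resize(np.hstack([a,b]),None,fx=1.5,fy=1.5,interpolation=cv2.INTER_CUBIC))
E
```

```text
time: 19.8
tcp_pos: [0.6399, -0.1402, 0.2098]
eef_rot: [[0.183, -0.001, 0.983], [-0.983, 0.002, 0.183], [-0.002, -1.0, -0.0]]
ft_force: [-0.2, 1.2, -0.5]
finger_gap: 0.001
```

View pics/f.png

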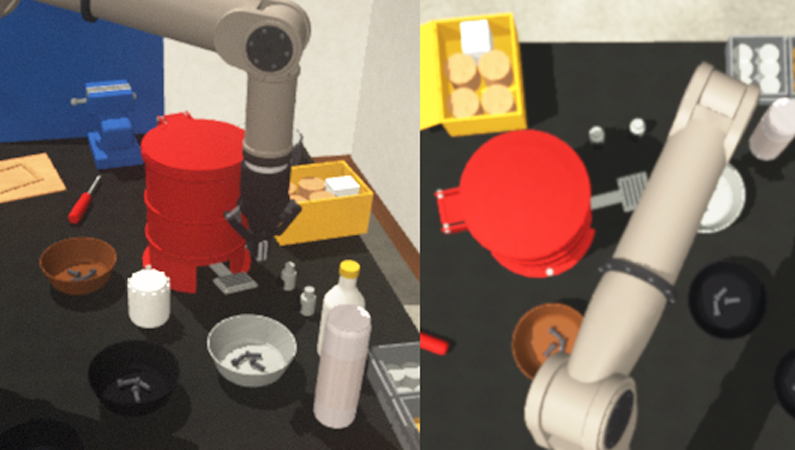

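The picture shows the lid shut, the lever up, the dish flat and clear of the pad, and the bystanders where they stood.

```bash
python3 -c "
from rig import arm
print(arm.hand_in())"
```

```text
the job is handed in; nothing more can be done
None
```

The job is handed in, and every check I made agreed with the task. The hand-in itself reports no verdict.

- **Dish:** I slid it flat with the closed fingertips against the inside of its wall. From the top camera its centre is now about 130 mm from the middle of the pad; 98 mm was needed.
- **Lid opening:** I pressed the lever to its stop, where the fingers met about 13–15 N and moved no further. I held it there for about 3.4 s, and a side picture showed the lid standing open.
- **Closing:** I let the lever rise at about 12 mm/s with the fingers still in contact until the lever was back up. Then I backed the hand away.
- **Last checks:** the final pictures, taken about 20 s into the run, show the lid shut, the lever up, the dish flat, and the bystanders in view not visibly moved. The hand was in free space, with only noise on the force reading. I read the lid's shut state and the bystanders' positions by eye and did not measure them; the valve body was outside the final pictures, but the arm never went near it.
- **Disagreement:** the wrist and top cameras differed by about 5–10 mm on where the pad and dish stood. That was well within what the job needed.

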